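# Clear the tapping jig and hold a bearing block in its corner

### The arm

A 6-joint arm with a two-finger parallel gripper is mounted at the origin on the work surface. World frame = base frame: x ahead of the robot, y to its left, z up, the work surface at z = 0. Lengths are in m, angles in rad, forces in N, time in s.
With the tool pointing down it reaches from about 0.4 to 0.825 m from the base axis. Payload 7 kg.
Tool frame: the origin (TCP) lies between the finger pads; the fingertips stand 22 mm ahead of it and the grasp point (between the pads) lies 3 mm ahead of it (arm.tip_reach is the distance from the TCP to the fingertips, in m); z points along the fingers, y is the line along which they close (so a half turn about z gives the same grasp; the last joint's range is limited). The gripper opens to 88 mm and grips with 3 to 60 N. Pads are 19 mm wide; open, the fingers measure 130 mm over their backs; the gripper's body (78 mm by 193 mm) begins 47 mm behind the grasp point.
Start: joints at [-0.923, 0.359, 0.012, 0, -1.224, -0.288], TCP at [0.238, -0.632, 0.249] pointing down, gripper open.
Joint ranges: [-3.07, 3.07], [-1.43, 2.12], [-1.02, 1.25], [-3.03, 1.67], [-3.05, -0], [-3.03, 3.03]. Speed limits (rad/s): [2.39, 2.39, 3.01, 3.14, 3.14, 3.14].

### API

Orientations are given as [roll, pitch, yaw] about the fixed x, y, z axes, in that order (R = Rz(yaw) Ry(pitch) Rx(roll)).
In Python, from station import arm, viewer gives the robot as it stands. The module is installed in compiled form; this text tells all that it offers.
- The arm moves only by the tool apply_moves, never from a script. Its argument "commands" is a list that holds one entry, the list of rows, each a list of 5 numbers: the closure, from -1 (fully open) to 1 (shut), then the shift along the world's x, y, z as a fraction of full scale, then the turn about the world's z as a fraction of full scale. In form: [[[fingers, tx, ty, tz, yaw], ...]]. A call has 1 to 12 rows; each row shifts and turns the commanded pose from where the row before left it; what a row does not reach is not made up. Full scale, the value 1, is 20 cm for a shift and pi rad for a turn. A row lasts 1/10 s, in which the tool goes at most 50 mm and 8.59 degrees, less where a joint would pass 70% of its speed; a pose out of reach is approached as far as the arm can. A call with a number of a shift or a turn outside -1 to 1 is refused whole. A call with a gripper value outside its range is refused whole. The fingers move at their own pace and stop on an object; "force" is the grip in N (left out, the last holds). Time passes only in rows, so rows that do not move let the fingers close. It gives the time, the measured TCP pose, the force, the opening and the grip force at its end, in the units of the state.
- arm.get_state(): the state, without advancing time (a new reading comes with each control period).
- viewer.grab_frame(name): name is "side" or "top" or "wrist"; returns a dict with "image" (420x560x3 uint8, blue, green, red), "mtx" (3x3 intrinsics, pixels), "rvec" (rotation vector, rad) and "tvec" (3), from world to camera coordinates, as OpenCV has them. Camera axes: x right, y down, z forward; pixel columns grow to the right and rows downward; lengths in m; the calibration is good to about 2 mm. A picture is of the moment at which its call begins. There is no depth.
- arm.job_done(): hands the job in; it is judged then, once.
The state is a dict: "t": time; "q": joint angles; "qd": joint speeds; "joint_efforts": joint torques, N m; "eef_pos": TCP position; "ee_rot": TCP orientation; "force": force on the tool from outside, world axes, zero at the start; "moment": the same for the moment, N m; "width": finger opening in m; "gripper_force": force on a finger pad.
Only numpy, scipy, OpenCV 4.12 (cv2) and the standard library are available. Lean on these libraries where they do the work, as an engineer would, in place of code of your own. Each camera call takes 0.05 s, during which the arm holds its last target. There are 200 camera calls.

### The job

Pick up the bench brush and with it sweep the four broken-off casting gates off the jig plate into the chip tray at its side, then put the brush down on the bench clear of the jig. Take the bearing block, lay it flat on the plate with its long side along the long fence and one end at the short stop, and press it firmly into the corner so that it touches both bars at once, square and without a gap; finish while still holding it pressed there, ready for tapping. Do not disturb the other things on the bench.

Things in the scene. Friction and masses are not known exactly. Their poses are not given: they have to be found in the camera images.
- jig: tapping jig fixed to the bench: dark steel plate 180 (x) x 200 (y) mm, flat top 40 mm above the bench. Origin at bench height under the plate's centre, z up; +x is the long-fence side (away from the robot), +y the short-stop side, -x is open, -y adjoins the chip tray. Plate edges at x = +-90, y = +-100 mm. Its place and heading vary
- long_fence: steel bar 20 x 150 x 16 mm fixed on the jig plate along its +x side; origin at the centre of its underside, axes as the jig's. Its locating face is the -x one, at x = +60 mm in the jig's frame, from y = -80 to +70 mm there; its top is 16 mm above the plate
- short_stop: steel bar 80 x 20 x 16 mm fixed on the jig plate at its +y side, square to the long fence; origin at the centre of its underside, axes as the jig's. Its locating face is the -y one, at y = +80 mm in the jig's frame, from x = -30 to +50 mm there; its top is 16 mm above the plate
- corner (a point): the point on the plate's top where the planes of the two locating faces meet (jig frame x = 60, y = 80, z = 40 mm); the bars themselves leave a 10 mm gap there
- chip_tray: grey sheet-metal tray fixed along the whole -y edge of the jig plate, 180 (x) x 90 (y) mm outside, floor 4 mm and rim 34 mm above the bench (6 mm below the plate's top), walls 3 mm, no wall on the plate's side. Origin at bench height under its centre, axes as the jig's
- bearing_block: cast aluminium bearing block, 0.3 to 0.45 kg, loose on the bench: foot 60 (x) x 100 (y) x 14 mm; across its middle a housing 30 mm thick (x) with flat faces, 48 mm wide (y), round-topped, reaching 56 mm above the underside. Origin at the centre of its underside, y along the foot's length, z up; a half turn makes no difference
- brush: wooden bench brush, 0.13 to 0.2 kg, standing on its bristles on the bench. Origin at the centre of the bristle tips, x along the brush, z up. Stiff bristles 126 (x) x 30 (y) mm, 0 to 45 mm up; on them a wooden stock 132 x 34 mm, 45 to 67 mm up, good to grip across y; a handle 22 mm thick runs on along -x to x = -176 mm, 56 to 61 mm up
- stub1: broken-off aluminium casting gate lying loose on the jig plate, a chunky lump about 22 x 15 x 12 mm, 11 g; origin at the middle of its underside as it lies at the start, z then up (it may roll over when swept)
- stub2: broken-off aluminium casting gate lying loose on the jig plate, a chunky lump about 22 x 15 x 12 mm, 11 g; origin at the middle of its underside as it lies at the start, z then up (it may roll over when swept)
- stub3: broken-off aluminium casting gate lying loose on the jig plate, a chunky lump about 22 x 15 x 12 mm, 11 g; origin at the middle of its underside as it lies at the start, z then up (it may roll over when swept)
- stub4: broken-off aluminium casting gate lying loose on the jig plate, a chunky lump about 22 x 15 x 12 mm, 11 g; origin at the middle of its underside as it lies at the start, z then up (it may roll over when swept)
- wheel: black spoked wheel 72 mm across, 12 mm high, lying flat; origin at the centre of its underside; a bystander, leave it where it is
- coupling: turned steel coupling 52 mm across, 30 mm high, standing; origin at the centre of its underside; a bystander, leave it where it is
- knife: knife with a wooden handle, 188 mm long along x, 14 mm high, lying beyond the jig; origin on its underside, 90 mm from the handle's end; a bystander, leave it where it is
- oil: white plastic bottle of tapping oil 56 mm across, 150 mm tall, standing; origin at the centre of its underside; a bystander, leave it where it is
Mind the look-alikes: they are no part of the job. Several things look just like the bearing_block: the one meant starts farthest to the robot's left.

How it is judged:
On the way, in this order (a step that is already met when the one before it is completed fails the run):
1. the brush is held off the bench while the gates still lie where they were and the block has not been moved (contact force between the fingers and brush above 2 N and height (world z) of brush above 0.012 m and distance of each of stub1, stub2, stub3, stub4, bearing_block from where it was at the start of the episode below 0.02 m), for 0.2 s.
2. all four gates lie in the chip tray, swept there with the brush, which is still in the hand, and the block has not been moved (contact force between the fingers and brush above 2 N and z of each of stub1, stub2, stub3, stub4 in the frame of chip_tray below 0.032 m and y of stub1 in the frame of chip_tray between -0.047 and 0.047 m and x of stub1 in the frame of chip_tray between -0.09 and 0.09 m and y of stub2 in the frame of chip_tray between -0.047 and 0.047 m and x of stub2 in the frame of chip_tray between -0.09 and 0.09 m and y of stub3 in the frame of chip_tray between -0.047 and 0.047 m and x of stub3 in the frame of chip_tray between -0.09 and 0.09 m and y of stub4 in the frame of chip_tray between -0.047 and 0.047 m and x of stub4 in the frame of chip_tray between -0.09 and 0.09 m and distance of bearing_block from where it was at the start of the episode below 0.02 m), for 0.2 s.
At the end, for the whole second after the job is handed in: block flat on the plate (2.5 mm, 0.04 rad), square to the fence (0.03 rad), within 3 mm of its place in the corner, held by the fingers and pressing long fence and short stop with over 1 N each; gates in the chip tray; brush at rest on the bench, clear of jig, block and fingers (z of each of stub1, stub2, stub3, stub4 in the frame of chip_tray below 0.032 m and y of stub1 in the frame of chip_tray between -0.047 and 0.047 m and x of stub1 in the frame of chip_tray between -0.09 and 0.09 m and y of stub2 in the frame of chip_tray between -0.047 and 0.047 m and x of stub2 in the frame of chip_tray between -0.09 and 0.09 m and y of stub3 in the frame of chip_tray between -0.047 and 0.047 m and x of stub3 in the frame of chip_tray between -0.09 and 0.09 m and y of stub4 in the frame of chip_tray between -0.047 and 0.047 m and x of stub4 in the frame of chip_tray between -0.09 and 0.09 m and contact force between bearing_block and long_fence above 1 N and contact force between bearing_block and short_stop above 1 N and contact force between the fingers and bearing_block above 2 N and angle between the y axis of bearing_block and the y axis of jig, either way round below 0.03 rad and angle between bearing_block's own z axis and vertical below 0.04 rad and height (world z) of bearing_block between 0.038 and 0.0425 m and x of bearing_block in the frame of jig between 0.027 and 0.033 m and y of bearing_block in the frame of jig between 0.027 and 0.033 m and linear speed of each of bearing_block, brush below 0.02 m/s and height (world z) of brush below 0.08 m and contact force between brush and jig below 0.05 N and contact force between brush and the fingers below 0.05 N and contact force between brush and bearing_block below 0.05 N); the arm keeps its last pose, push and grip.
It fails at once if a bystander (wheel, coupling, knife or oil bottle) is shifted by more than 30 mm (distance of any of wheel, coupling, knife, oil from where it was at the start of the episode above 0.03 m).
It also fails if it takes over 67 s, if anything falls off the work surface, if the arm or the gripper's body presses on something with over 40 N, if the wrist force passes 120 N, or if a joint passes its speed limit or range.

## Working session

There is one attempt and no reset: what is moved stays moved. The work goes in short steps, Python scripts to look and compute and a tool call to move; the robot and the scene stay as the last step left them, time stands still between calls to the robot, and variables do not carry over. Pictures are saved under pics/ and viewed, at most 10 in all, crops included, and the job is handed in when it is done.

Besides the shell and the picture viewer there is one more tool, called as a command line: name --argument value ..., lists and objects as JSON in quotes. apply_moves: Moves the arm, as the interface text tells. Shift numbers are shares of 20 cm and turn numbers shares of pi rad, none past 1 either way. Its arguments: {"type":"object","properties":{"commands":{"type":"array","items":{"type":"array","items":{"type":"array","items":{"type":"number"}}}},"force":{"type":"number"}},"required":["commands"]}

```bash
mkdir -p pics
cat > h.py <<'E'
import cv2, numpy as np
from station import arm, viewer
def grab(n, f=None):
    d=viewer.grab_frame(n)
    if f: cv2.imwrite('pics/'+f,d['image'])
    np.savez('pics/cal_'+n,mtx=d['mtx'],rvec=d['rvec'],tvec=d['tvec'])
    return d
def ray(d,u,v,z):
    R=cv2.Rodrigues(np.array(d['rvec'],float))[0];t=np.array(d['tvec'],float).ravel()
    c=-R.T@t; r=R.T@np.linalg.inv(d['mtx'])@np.array([u,v,1.]); return c+r*(z-c[2])/r[2]
def proj(d,P):
    return cv2.projectPoints(np.array(P,float).reshape(-1,1,3),np.array(d['rvec'],float),np.array(d['tvec'],float),d['mtx'],None)[0].reshape(-1,2)
E
python3 - <<'E'
from h import *
s=arm.get_state();print({k:np.round(v,3) for k,v in s.items()}, arm.tip_reach)
for n in('top','side'):
    d=grab(n,n+'0.png');print(n,d['mtx'],-cv2.Rodrigues(np.array(d['rvec']))[0].T@np.array(d['tvec']).ravel())
E
```

```text
{'t': np.float64(0.0), 'q': array([-0.923,  0.359,  0.011, -0.   , -1.224, -0.288]), 'qd': array([-0.001, -0.001, -0.   , -0.001,  0.001,  0.001]), 'joint_efforts': array([-0.0000e+00, -5.8271e+01,  2.9305e+01,  6.9970e+00,  7.0000e-03,
       -0.0000e+00]), 'eef_pos': array([ 0.237, -0.631,  0.248]), 'ee_rot': array([ 3.14 , -0.   , -2.782]), 'force': array([-0.604,  0.599,  0.38 ]), 'moment': array([ 0.001, -0.005,  0.008]), 'gripper_force': np.float64(0.0), 'width': np.float64(0.088)} 0.022
top [[502.55283061   0.         281.93739711]
 [  0.         502.55283061 215.12542231]
 [  0.           0.           1.        ]] [ 0.3153674  -0.09321921  1.77885296]
side [[390.37419334   0.         285.9700062 ]
 [  0.         390.37419334 211.23030546]
 [  0.           0.           1.        ]] [0.22661884 0.56954762 0.81369103]
```

View pics/top0.png

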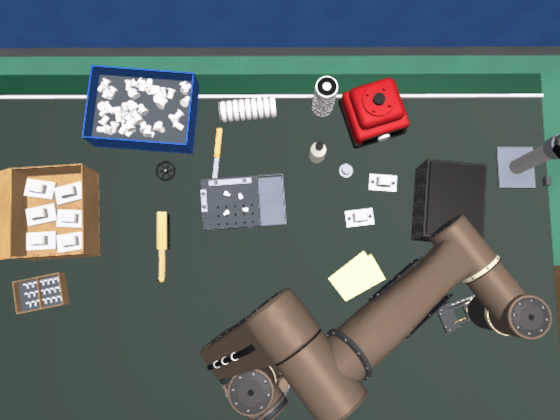

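View pics/side0.png

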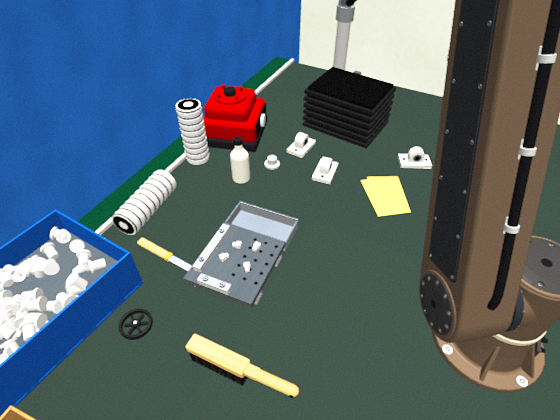

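Run:
```python
from h import *
a=cv2.imread('pics/top0.png')
c1=cv2.resize(a[120:240,195:295],None,fx=5,fy=5,interpolation=cv2.INTER_CUBIC)   # 500x600
c2=cv2.resize(a[165:235,330:405],None,fx=4,fy=4,interpolation=cv2.INTER_CUBIC) #300x280
c3=cv2.resize(a[165:261,0:100],None,fx=3,fy=3,interpolation=cv2.INTER_CUBIC) #300x288
o=np.zeros((600,800,3),np.uint8);o[:,:500]=c1;o[:280,500:]=c2;o[290:578,500:]=c3
cv2.imwrite('pics/crop1.png',o)
d=dict(np.load('pics/cal_top.npz'))
for n,(u,v,z) in dict(blk1=(360,217,.014),blk2=(383,182,.014),blk3=(460,315,.014),boxitem=(70,190,.03),wheel=(166,171,.01),oil=(318,153,.1),coup=(346,170,.03),knifetip=(214,178,0),knifeend=(219,130,0),brush_top=(162,212,.067),brush_mid=(162,250,.067),brush_end=(161,281,.06)).items(): print(n,ray(d,u,v,z).round(3))
```

```text
blk1 [ 0.541 -0.372  0.014]
blk2 [ 0.666 -0.457  0.014]
blk3 [ 0.198 -0.709  0.014]
boxitem [0.639 0.653 0.03 ]
wheel [0.71  0.321 0.01 ]
oil [ 0.751 -0.219  0.1  ]
coup [ 0.707 -0.323  0.03 ]
knifetip [0.686 0.149 0.   ]
knifeend [0.865 0.133 0.   ]
brush_top [0.554 0.317 0.067]
brush_mid [0.423 0.314 0.067]
brush_end [0.319 0.316 0.06 ]
```

View pics/crop1.png

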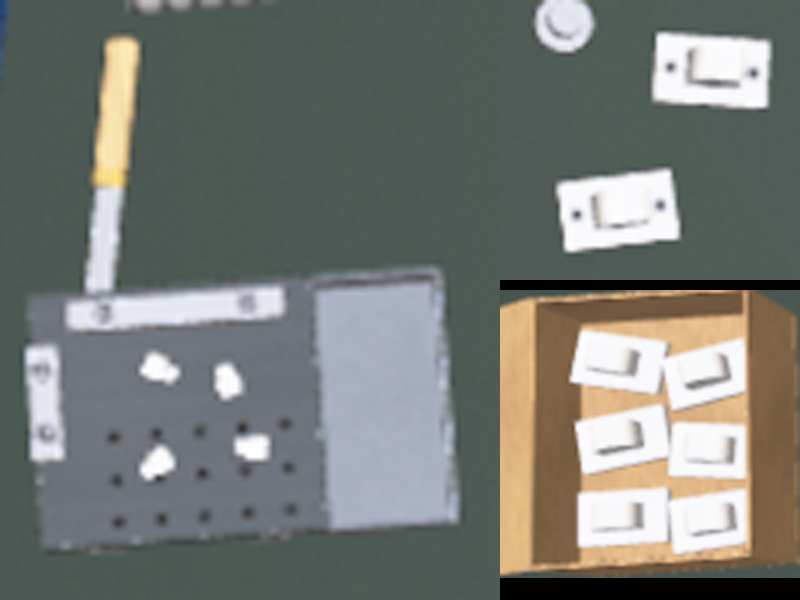

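```bash
cat > fit.py <<'E'
from h import *
from scipy.optimize import least_squares
def fit(d,obj,px,z0=0,x0=(0,0,0)):
    obj=np.array(obj,float)/1000;px=np.array(px,float)
    def P(p):
        c,s=np.cos(p[2]),np.sin(p[2]);return np.c_[p[0]+c*obj[:,0]-s*obj[:,1],p[1]+s*obj[:,0]+c*obj[:,1],obj[:,2]]
    r=least_squares(lambda p:(proj(d,P(p))-px).ravel(),x0,loss='soft_l1')
    return r.x,(proj(d,P(r.x))-px)
E
python3 - <<'E'
from fit import *
d=dict(np.load('pics/cal_top.npz'))
f=lambda c,o,k:[((u+.5)/k-.5+o[0],(v+.5)/k-.5+o[1]) for u,v in c]
p=f([(28,297),(42,550),(315,278),(328,530),(66,298),(283,286),(286,317),(69,330),(25,346),(58,344),(63,458),(31,461),(440,269),(460,522)],(195,120),5)
o=[(90,100,40),(-90,100,40),(90,-100,40),(-90,-100,40),(80,70,56),(80,-80,56),(60,-80,56),(60,70,56),(50,100,56),(50,80,56),(-30,80,56),(-30,100,56),(90,-190,34),(-90,-190,34)]
x,r=fit(d,o,p,x0=(.6,.05,0));print('jig',x.round(4),r.round(1).tolist())
c,s=np.cos(x[2]),np.sin(x[2])
for n,q in dict(s1=(158,368),s2=(228,381),s3=(157,464),s4=(252,447)).items():
    w=ray(d,*f([q],(195,120),5)[0],.048)[:2]-x[:2];print(n,np.round([c*w[0]+s*w[1],-s*w[0]+c*w[1]],3))
p=f([(57,183),(170,169),(180,239),(66,251)],(330,165),4)
x,r=fit(d,[(30,50,14),(30,-50,14),(-30,-50,14),(-30,50,14)],p,x0=(.54,-.37,0));print('blk',x.round(4),r.round(1).tolist())
a=cv2.imread('pics/top0.png');h=cv2.cvtColor(a,cv2.COLOR_BGR2HSV)
m=cv2.inRange(h,(15,70,120),(35,255,255));m[:, :140]=0;m[:,190:]=0;m[:195]=0;m[300:]=0
ys,xs=np.nonzero(m)
for y in range(ys.min(),ys.max()+1,4):
    q=xs[ys==y];print(y,ray(d,q.min()-.5,y,.064).round(4)[:2],ray(d,q.max()+.5,y,.064).round(4)[:2])
print(ys.min(),ys.max())
E
```

```text
jig [0.5922 0.0861 0.0645] [[0.2, -0.3], [-0.2, -0.2], [-0.6, -0.3], [0.0, -0.1], [0.6, 0.8], [0.1, 0.3], [-0.2, -0.3], [0.2, -0.0], [0.6, 0.2], [-0.3, 0.2], [-0.2, 0.1], [0.5, -0.1], [-0.1, 0.1], [-0.6, -0.1]]
s1 [0.03  0.011]
s2 [ 0.018 -0.037]
s3 [-0.037  0.016]
s4 [-0.03  -0.051]
blk [ 0.5398 -0.3687  0.1111] [[0.2, 0.1], [-0.1, 0.4], [-0.3, -0.4], [0.2, -0.2]]
211 [0.5577 0.3369] [0.5576 0.3059]
215 [0.5438 0.34  ] [0.5437 0.3021]
219 [0.5299 0.3396] [0.5298 0.3017]
223 [0.5161 0.3392] [0.516  0.3014]
227 [0.5023 0.3387] [0.5021 0.301 ]
231 [0.4885 0.3383] [0.4884 0.3007]
235 [0.4747 0.3379] [0.4746 0.3003]
239 [0.461  0.3375] [0.4609 0.2999]
243 [0.4473 0.3371] [0.4472 0.2996]
247 [0.4336 0.3368] [0.4335 0.2992]
251 [0.42   0.3295] [0.4199 0.3023]
255 [0.4064 0.3291] [0.4063 0.3019]
259 [0.3928 0.3254] [0.3927 0.3015]
263 [0.3792 0.3284] [0.3791 0.3012]
267 [0.3657 0.328 ] [0.3656 0.3008]
271 [0.3522 0.3276] [0.3521 0.3005]
275 [0.3387 0.3272] [0.3386 0.3035]
279 [0.3253 0.3268] [0.3252 0.3031]
211 282
```

Candidates for the bearing block in the top picture: bench blocks at (360,217), (383,182) and (460,315, partly under the arm), plus six lumps in the wooden box at about (40–70, 190–240). The box ones aren't loose on the bench and have no bolt holes. Of the bench blocks, the farthest left is (360,217), and the crop confirms its foot, holes and housing. The jig has its fence at the top, its stop on the left and its tray on the right.

apply_moves --commands '[[[-1,0.157,0.173,0,-0.0345],[-1,0.157,0.173,0,-0.0345],[-1,0.157,0.173,0,-0.0345],[-1,0.157,0.173,0,0],[-1,0.157,0.173,0,0],[-1,0.157,0.173,0,0],[-1,0.157,0.173,0,0],[-1,0.157,0.173,0,0],[-1,0.157,0.173,0,0],[-1,0,0.24,0,0],[-1,0,0.24,0,0],[-1,0,0.24,0,0]]]' --force 40

```text
t: 1.3
eef_pos: [0.5199, -0.1745, 0.248]
ee_rot: [3.141, -0.001, -3.107]
force: [0.7, 0.8, -0.3]
width: 0.0878
gripper_force: 0.0
```

apply_moves --commands '[[[-1,-0.02,0.24,0,0],[-1,-0.02,0.24,0,0],[-1,-0.02,0.24,0,0],[-1,-0.02,0.24,0,0],[-1,-0.02,0.24,0,0],[-1,-0.02,0.24,0,0],[-1,-0.02,0.24,0,0],[-1,-0.02,0.24,0,0],[-1,-0.02,0.24,0,0],[-1,-0.02,0.24,0,0],[-1,0,0,0,0]]]'

```text
t: 2.4
eef_pos: [0.4796, 0.3083, 0.2476]
ee_rot: [-3.141, -0.0, -3.103]
force: [-0.7, -1.1, -0.3]
width: 0.0875
gripper_force: 0.0
```

Run:
```python
from h import *
d=grab('wrist','w1.png')
s=arm.get_state();print(s['eef_pos'],s['ee_rot'],s['q'],s['force'])
a=d['image'];h=cv2.cvtColor(a,cv2.COLOR_BGR2HSV)
m=cv2.inRange(h,(15,70,120),(35,255,255))
n,l,st,c=cv2.connectedComponentsWithStats(m)
i=1+st[1:,4].argmax();ys,xs=np.nonzero(l==i)
w=np.array([ray(d,u,v,.065)[:2] for u,v in list(zip(xs,ys))[::10]])
print(st[i],w.min(0),w.max(0))
for x in np.arange(.32,.57,.02):
    q=w[abs(w[:,0]-x)<.003]
    if len(q):print(round(x,2),q[:,1].min().round(4),q[:,1].max().round(4))
```

```text
[0.47949361 0.30609437 0.24754308] [-3.14057721e+00 -1.12975466e-03 -3.10362215e+00] [ 9.11914432e-01  1.86635798e-01 -2.26971513e-01 -2.34261162e-04
 -1.15869282e+00 -2.44464569e+00] [ 0.00196461 -0.71765407 -0.69967774]
[ 469  131   91  105 8571] [0.40470301 0.50976115] [0.51579054 0.60901   ]
0.42 0.5102 0.5868
0.44 0.5164 0.5945
0.46 0.5126 0.5977
0.48 0.5154 0.6045
0.5 0.5158 0.6033
```

View pics/w1.png

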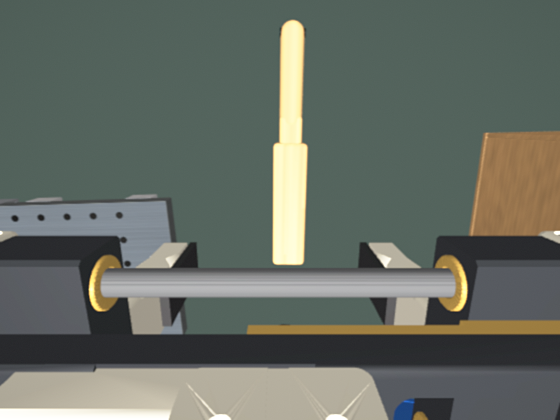

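The wrist view shows the brush at columns 273–307, with the stock end at row 263 and its joint with the handle at row 144. It lies between the fingers and nothing is in the way.

Run:
```python
from h import *
d=dict(np.load('pics/cal_wrist.npz'));a=cv2.imread('pics/w1.png');h=cv2.cvtColor(a,cv2.COLOR_BGR2HSV)
m=cv2.inRange(h,(12,40,120),(40,255,255));m[:,:262]=0;m[:,320:]=0;m[266:]=0
for y in list(range(20,266,16))+[146,262]:
    q=np.nonzero(m[y])[0]
    if len(q):
        A,B=ray(d,q.min()-.5,y,.067),ray(d,q.max()+.5,y,.067);print(y,A.round(4)[:2],((A+B)/2)[:2].round(4),B.round(4)[:2])
```

```text
20 [0.3178 0.3111] [0.3176 0.3156] [0.3174 0.3201]
36 [0.331  0.3043] [0.3306 0.3158] [0.3302 0.3272]
52 [0.3444 0.3049] [0.3439 0.3164] [0.3435 0.328 ]
68 [0.358  0.3054] [0.3576 0.3166] [0.3572 0.3279]
84 [0.372 0.305] [0.3716 0.3169] [0.3711 0.3287]
100 [0.3864 0.3056] [0.3859 0.3171] [0.3855 0.3286]
116 [0.4011 0.3061] [0.4007 0.3173] [0.4002 0.3285]
132 [0.4162 0.3067] [0.4157 0.3185] [0.4153 0.3303]
148 [0.4319 0.3013] [0.4312 0.3188] [0.4305 0.3362]
164 [0.4478 0.3009] [0.4471 0.319 ] [0.4464 0.3372]
180 [0.4641 0.3014] [0.4634 0.3193] [0.4627 0.3372]
196 [0.4809 0.3019] [0.4802 0.3201] [0.4795 0.3383]
212 [0.4981 0.3025] [0.4974 0.3204] [0.4967 0.3383]
228 [0.5158 0.3031] [0.5151 0.3212] [0.5144 0.3394]
244 [0.534  0.3037] [0.5333 0.3215] [0.5326 0.3394]
260 [0.5527 0.3043] [0.552  0.3224] [0.5513 0.3405]
146 [0.4299 0.3013] [0.4292 0.3187] [0.4286 0.3361]
262 [0.5551 0.3055] [0.5544 0.3225] [0.5538 0.3396]
```

apply_moves --commands '[[[-1,0,0.07,-0.15,0],[-1,0,0,-0.2,0],[-1,0,0,-0.2,0],[-1,0,0,-0.2,0],[-1,0,0,-0.1,0],[-1,0,0,-0.0825,0],[-1,0,0,0,0],[1,0,0,0,0],[1,0,0,0,0],[1,0,0,0,0],[1,0,0,0,0],[1,0,0,0,0]]]' --force 40

```text
t: 3.65
eef_pos: [0.4804, 0.3179, 0.0627]
ee_rot: [3.141, 0.001, -3.107]
force: [-0.1, -0.5, -0.7]
width: 0.0532
gripper_force: 0.0
```

apply_moves --commands '[[[1,0,0,0,0],[1,0,0,0,0],[1,0,0,0,0],[1,0,0,0,0],[1,0,0,0,0]]]'

```text
t: 4.15
eef_pos: [0.4803, 0.3178, 0.0621]
ee_rot: [3.141, 0.0, -3.107]
force: [0.4, 1.4, 1.3]
width: 0.0339
gripper_force: 40.0
```

apply_moves --commands '[[[1,0,0,0.2,0],[1,0,0,0.2,0],[1,0,0,0.2,0],[1,0.0875,-0.1831,0,0.0094],[1,0.0875,-0.1831,0,0],[1,0.0875,-0.1831,0,0],[1,0.0875,-0.1831,0,0],[1,0.0875,-0.1831,0,0],[1,0,0,0,0],[1,0,0,-0.1,0],[1,0,0,0,0]]]'

```text
t: 5.25
eef_pos: [0.566, 0.1335, 0.1595]
ee_rot: [-3.14, -0.005, -3.079]
force: [-0.4, 0.1, -1.7]
width: 0.0338
gripper_force: 40.0
```

Run:
```python
from h import *
d=grab('side');s=arm.get_state();print(s['eef_pos'],s['ee_rot'],s['force'])
cv2.imwrite('pics/s1.png',cv2.resize(d['image'][130:330,130:330],(600,600),interpolation=cv2.INTER_CUBIC))
```

```text
[0.56658326 0.13400914 0.16076129] [-3.1403002  -0.00324153 -3.07791101] [ 0.40860672  0.38739121 -0.60464961]
```

View pics/s1.png

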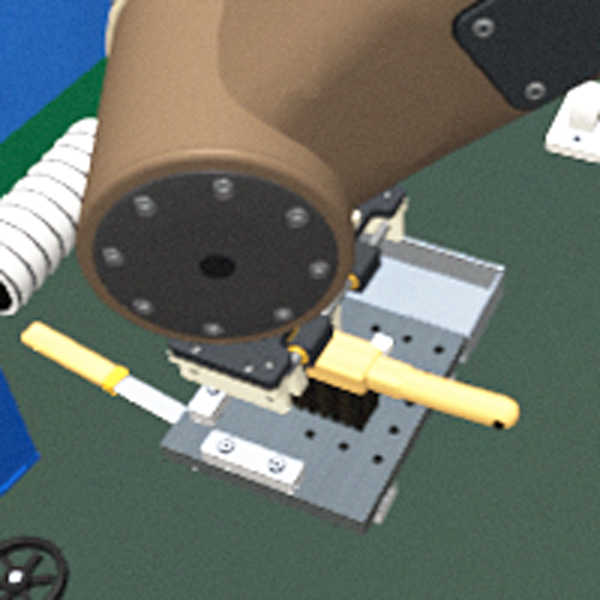

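The brush is level in the grip above the plate, with a stub visible at crop (380,343). Next I lower it and sweep.

apply_moves --commands '[[[1,0,0,-0.1,0],[1,0,0,-0.1,0],[1,0,0,-0.065,0],[1,0,0,0,0],[1,0,0,0,0]]]'

```text
t: 5.8
eef_pos: [0.568, 0.1349, 0.1096]
ee_rot: [-3.141, 0.0, -3.077]
force: [0.1, 0.4, -1.1]
width: 0.0338
gripper_force: 40.0
```

apply_moves --commands '[[[1,0,0,-0.015,0],[1,0,0,-0.0125,0],[1,0,0,0,0],[1,0,0,0,0]]]'

```text
t: 6.2
eef_pos: [0.5678, 0.1345, 0.1038]
ee_rot: [3.141, 0.0, -3.077]
force: [0.6, 0.8, -2.0]
width: 0.0342
gripper_force: 40.0
```

Bristle tips are now about 1.5 mm above the plate.

apply_moves --commands '[[[1,0.003,-0.045,0,0],[1,0.003,-0.045,0,0],[1,0.003,-0.045,0,0],[1,0.003,-0.045,0,0],[1,0.003,-0.045,0,0],[1,0.003,-0.045,0,0],[1,0.003,-0.045,0,0],[1,0.003,-0.045,0,0],[1,0.003,-0.045,0,0]]]'

```text
t: 7.1
eef_pos: [0.5732, 0.0528, 0.1036]
ee_rot: [3.142, 0.0, -3.077]
force: [0.4, -0.7, -1.4]
width: 0.034
gripper_force: 40.0
```

apply_moves --commands '[[[1,0.003,-0.045,0,0],[1,0.003,-0.045,0,0],[1,0.003,-0.045,0,0],[1,0.003,-0.045,0,0],[1,0.003,-0.045,0,0],[1,0.003,-0.045,0,0],[1,0.003,-0.045,0,0],[1,0.003,-0.045,0,0],[1,0.003,-0.045,0,0],[1,0,0,0,0],[1,0,0,0,0]]]'

```text
t: 8.2
eef_pos: [0.5785, -0.0277, 0.1035]
ee_rot: [3.142, -0.0, -3.078]
force: [0.6, 0.1, -1.1]
width: 0.0341
gripper_force: 40.0
```

apply_moves --commands '[[[1,0,0,0.1,0],[1,0,0,0.2,0],[1,-0.15,0.15,0.1,0],[1,-0.15,0.2,0,0],[1,-0.05,0.24,0,0],[1,0,0.24,0,0],[1,0,0.24,0,0],[1,0,0.24,0,0],[1,0,0,0,0]]]'

```text
t: 9.1
eef_pos: [0.5087, 0.24, 0.1837]
ee_rot: [3.14, 0.002, -3.073]
force: [-0.3, -0.8, -1.3]
width: 0.034
gripper_force: 40.0
```

Run:
```python
from h import *
d=grab('top');s=arm.get_state();print(s['eef_pos'],s['ee_rot'],s['force'],s['gripper_force'])
cv2.imwrite('pics/t2.png',cv2.resize(d['image'][150:270,140:300],(800,600),interpolation=cv2.INTER_CUBIC))
```

```text
[0.5081364  0.23763949 0.18331511] [ 3.14149386e+00  6.74807359e-05 -3.07328913e+00] [-1.00636299 -0.18246273 -1.41301818] 39.99120533466339
```

View pics/t2.png

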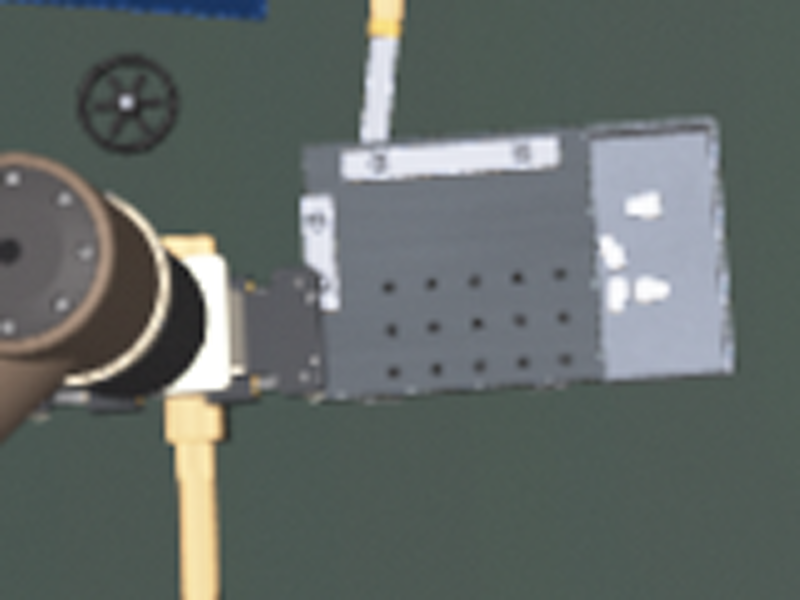

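All four gates lie in the tray, at crop (643,205), (612,250), (618,293) and (652,290), and the plate is clear. The brush goes back to its old spot.

apply_moves --commands '[[[1,-0.07,0.2,0,0],[1,-0.07,0.2,0,0],[1,0,0,-0.15,0],[1,0,0,-0.2,0],[1,0,0,-0.15,0],[1,0,0,-0.07,0],[1,0,0,-0.025,0],[1,0,0,0,0],[1,0,0,0,0]]]'

```text
t: 10.05
eef_pos: [0.4811, 0.3148, 0.0656]
ee_rot: [3.141, 0.001, -3.077]
force: [-0.1, -0.2, -1.2]
width: 0.0341
gripper_force: 40.0
```

Run:
```python
from h import *
d=dict(np.load('pics/cal_top.npz'))
for q in [(643,205),(612,250),(618,293),(652,290)]:
    for z in (.01,.03):
        w=ray(d,140+(q[0]+.5)/5-.5,150+(q[1]+.5)/5-.5,z)[:2]-[.5922,.0861];c,s=np.cos(.0645),np.sin(.0645)
        print(z,np.round([c*w[0]+s*w[1],-s*w[0]+c*w[1]+.145],3))
s=arm.get_state();print(s['eef_pos'],s['force'])
```

```text
0.01 [0.037 0.01 ]
0.03 [0.033 0.009]
0.01 [0.006 0.034]
0.03 [0.002 0.033]
0.01 [-0.026  0.032]
0.03 [-0.029  0.031]
0.01 [-0.025  0.007]
0.03 [-0.028  0.007]
[0.48110797 0.31481367 0.06561685] [-0.10580011 -0.24306927 -1.15858003]
```

apply_moves --commands '[[[1,0,0,-0.015,0],[1,0,0,0,0],[-1,0,0,0,0],[-1,0,0,0,0],[-1,0,0,0,0],[-1,0,0,0,0],[-1,0,0,0,0],[-1,0,0,0,0],[-1,0,0,0,0]]]'

```text
t: 10.95
eef_pos: [0.4805, 0.3145, 0.0615]
ee_rot: [-3.142, -0.0, -3.077]
force: [-0.2, 0.2, 0.6]
width: 0.0836
gripper_force: 0.0
```

apply_moves --commands '[[[-1,0,0,0.15,0],[-1,0,0,0.24,0],[-1,0,0,0.24,0],[-1,0,0,0.24,0.045],[-1,0,0,0.08,0.045],[-1,0.0211,-0.244,0,0.025],[-1,0.0211,-0.244,0,0.025],[-1,0.0211,-0.244,0,0.025],[-1,0.0211,-0.244,0,0.025],[-1,0.0211,-0.244,0,0.025],[-1,0.0211,-0.244,0,0.025],[-1,0.0211,-0.244,0,0.025]]]'

```text
t: 12.15
eef_pos: [0.5098, -0.029, 0.2519]
ee_rot: [-3.141, 0.001, -2.241]
force: [0.8, 0.2, 0.3]
width: 0.0877
gripper_force: 0.0
```

apply_moves --commands '[[[-1,0.0211,-0.244,0,0.025],[-1,0.0211,-0.244,0,0.025],[-1,0.0211,-0.244,0,0.025],[-1,0.0211,-0.244,0,0.025],[-1,0.0211,-0.244,0,0.025],[-1,0.0211,-0.244,0,0.025],[-1,0.0211,-0.244,0,0.025],[-1,0,0,0,0.0373],[-1,0,0,0,0.0374],[-1,0,0,0,0],[-1,0,0,0,0]]]'

```text
t: 13.25
eef_pos: [0.5395, -0.3686, 0.2515]
ee_rot: [3.141, 0.0, -1.464]
force: [-0.0, -0.1, -0.5]
width: 0.088
gripper_force: 0.0
```

Run:
```python
from h import *
d=grab('wrist','w2.png')
s=arm.get_state();print(s['eef_pos'],s['ee_rot'],s['q'],s['force'])
```

```text
[ 0.53961657 -0.36839932  0.25161398] [-3.14159165e+00 -7.35721031e-06 -1.46324958e+00] [-3.01081605e-01  3.21636886e-01 -3.50955578e-02  6.77774383e-06
 -1.21406004e+00  4.08625982e-01] [0.31102793 0.07506174 0.68448852]
```

View pics/w2.png

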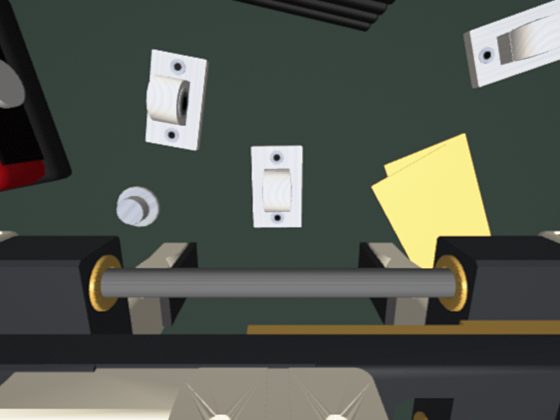

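The wrist view shows the block centred at (277,187), with foot corners near (251,147), (301,146), (302,227) and (252,227). The two look-alikes are at (177,100) and (515,45), further to the robot's right.

Run:
```python
from fit import *
d=dict(np.load('pics/cal_wrist.npz'))
for z in (.014,):
  x,r=fit(d,[(-30,-50,14),(30,-50,14),(30,50,14),(-30,50,14)],[(251,147),(301,146),(302,227),(252,227)],x0=(.54,-.37,.1));print(x,r.round(1).tolist())
  x,r=fit(d,[(30,-50,14),(-30,-50,14),(-30,50,14),(30,50,14)],[(251,147),(301,146),(302,227),(252,227)],x0=(.54,-.37,.1));print(x,r.round(1).tolist())
```

```text
[ 0.52212953 -0.36759521  0.09378635] [[68.3, -0.4], [-32.8, -0.0], [-34.2, 0.0], [63.5, 0.6]]
[ 0.54169784 -0.3655432   0.11767169] [[-0.5, -0.5], [0.5, -0.0], [-1.1, 0.0], [1.1, 0.5]]
```

apply_moves --commands '[[[-1,0.005,0.007,-0.2,0],[-1,0,0,-0.24,0],[-1,0,0,-0.24,0],[-1,0,0,-0.2,0],[-1,0,0,-0.1,0],[-1,0,0,-0.0675,0],[-1,0,0,0,0],[1,0,0,0,0],[1,0,0,0,0],[1,0,0,0,0],[1,0,0,0,0],[1,0,0,0,0]]]' --force 45

```text
t: 14.5
eef_pos: [0.5408, -0.3674, 0.0427]
ee_rot: [-3.141, -0.0, -1.461]
force: [0.5, -0.4, 0.1]
width: 0.0533
gripper_force: 0.0
```

apply_moves --commands '[[[1,0,0,0,0],[1,0,0,0,0],[1,0,0,0,0],[1,0,0,0,0],[1,0,0,0,0],[1,0,0,0,0]]]'

```text
t: 15.1
eef_pos: [0.5406, -0.3673, 0.042]
ee_rot: [3.141, 0.0, -1.461]
force: [-0.3, 0.9, 0.8]
width: 0.0295
gripper_force: 45.0
```

apply_moves --commands '[[[1,0,0,0.2,0],[1,0,0,0.25,0],[1,0,0,0.25,-0.0144],[1,0.0362,0.2364,0,0],[1,0.0362,0.2364,0,0],[1,0.0362,0.2364,0,0],[1,0.0362,0.2364,0,0],[1,0.0362,0.2364,0,0],[1,0.0362,0.2364,0,0],[1,0.0362,0.2364,0,0],[1,0.0362,0.2364,0,0],[1,0.0362,0.2364,0,0]]]'

```text
t: 16.3
eef_pos: [0.6052, 0.0602, 0.1815]
ee_rot: [3.141, 0.0, -1.506]
force: [1.8, -0.2, -3.1]
width: 0.0301
gripper_force: 45.0
```

apply_moves --commands '[[[1,0.0362,0.2364,0,0],[1,0,0,0,0],[1,0,0,-0.2,0],[1,0,0,-0.15,0],[1,0,0,-0.1,0],[1,0,0,0,0],[1,0,0,0,0]]]'

```text
t: 17.0
eef_pos: [0.613, 0.1053, 0.092]
ee_rot: [3.141, -0.001, -1.506]
force: [-0.5, -0.4, -2.0]
width: 0.0299
gripper_force: 45.0
```

apply_moves --commands '[[[1,0,0,-0.025,0],[1,0,0,-0.015,0],[1,0,0,-0.005,0],[1,0,0,0,0],[1,0,0,0,0]]]'

```text
t: 17.5
eef_pos: [0.6132, 0.1056, 0.0834]
ee_rot: [-3.141, 0.0, -1.506]
force: [-0.3, -0.4, -3.2]
width: 0.0302
gripper_force: 45.0
```

apply_moves --commands '[[[1,0,0,-0.005,0],[1,0,0,-0.0025,0],[1,0,0,0,0],[1,0,0,0,0]]]'

```text
t: 17.9
eef_pos: [0.6132, 0.1056, 0.082]
ee_rot: [-3.141, 0.0, -1.505]
force: [-1.7, 0.7, 3.1]
width: 0.0297
gripper_force: 45.0
```

Light contact with the plate. Now toward the fence.

apply_moves --commands '[[[1,0.01,0.0006,0,0],[1,0.01,0.0006,0,0],[1,0.01,0.0006,0,0],[1,0,0,0,0],[1,0,0,0,0]]]'

```text
t: 18.4
eef_pos: [0.6188, 0.1056, 0.082]
ee_rot: [3.141, -0.0, -1.506]
force: [-3.7, -0.5, 5.6]
width: 0.0296
gripper_force: 45.0
```

apply_moves --commands '[[[1,0.005,0.0003,0,0],[1,0.005,0.0003,0,0],[1,0,0,0,0],[1,0,0,0,0]]]'

```text
t: 18.8
eef_pos: [0.6205, 0.1058, 0.082]
ee_rot: [3.141, -0.0, -1.506]
force: [-5.5, -0.6, 6.1]
width: 0.03
gripper_force: 45.0
```

apply_moves --commands '[[[1,0.005,0.0003,0,0],[1,0,0,0,0],[1,0,0,0,0]]]'

```text
t: 19.1
eef_pos: [0.6214, 0.1058, 0.082]
ee_rot: [3.141, -0.0, -1.506]
force: [-5.8, -0.2, 6.2]
width: 0.0301
gripper_force: 45.0
```

apply_moves --commands '[[[1,0.005,0.0003,0,0],[1,0,0,0,0],[1,0,0,0,0]]]'

```text
t: 19.4
eef_pos: [0.6214, 0.1058, 0.0821]
ee_rot: [3.139, -0.001, -1.506]
force: [-9.3, 0.2, 10.2]
width: 0.0299
gripper_force: 45.0
```

Fence contact, with x stalled at 0.6214 and the force rising. Now toward the short stop.

apply_moves --commands '[[[1,-0.004,0,0,0],[1,-0.0006,0.01,0,0],[1,-0.0006,0.01,0,0],[1,-0.0007,0.01,0,0],[1,-0.0006,0.01,0,0],[1,-0.0007,0.01,0,0],[1,0,0,0,0],[1,0,0,0,0]]]'

```text
t: 20.2
eef_pos: [0.6208, 0.1144, 0.0821]
ee_rot: [3.14, -0.002, -1.506]
force: [-4.6, -7.3, 8.1]
width: 0.0295
gripper_force: 45.0
```

apply_moves --commands '[[[1,-0.0003,0.005,0,0],[1,-0.0003,0.005,0,0],[1,0,0,0,0],[1,0,0,0,0]]]'

```text
t: 20.6
eef_pos: [0.6206, 0.1162, 0.0821]
ee_rot: [3.14, -0.002, -1.506]
force: [-5.3, -7.6, 7.8]
width: 0.0295
gripper_force: 45.0
```

apply_moves --commands '[[[1,-0.0003,0.005,0,0],[1,0,0,0,0],[1,0,0,0,0]]]'

```text
t: 20.9
eef_pos: [0.6206, 0.1171, 0.0821]
ee_rot: [3.14, -0.002, -1.506]
force: [-4.6, -7.6, 7.2]
width: 0.0295
gripper_force: 45.0
```

apply_moves --commands '[[[1,-0.0003,0.005,0,0],[1,0,0,0,0],[1,0,0,0,0]]]'

```text
t: 21.2
eef_pos: [0.6205, 0.1181, 0.0821]
ee_rot: [3.14, -0.002, -1.506]
force: [-4.0, -8.5, 7.5]
width: 0.03
gripper_force: 45.0
```

apply_moves --commands '[[[1,-0.0003,0.005,0,0],[1,0,0,0,0],[1,0,0,0,0]]]'

```text
t: 21.5
eef_pos: [0.6204, 0.119, 0.0821]
ee_rot: [3.139, -0.002, -1.506]
force: [-5.1, -7.9, 7.2]
width: 0.0295
gripper_force: 45.0
```

apply_moves --commands '[[[1,-0.0003,0.005,0,0],[1,0,0,0,0],[1,0,0,0,0]]]'

```text
t: 21.8
eef_pos: [0.6204, 0.12, 0.0821]
ee_rot: [3.139, -0.002, -1.506]
force: [-4.0, -8.6, 7.4]
width: 0.0298
gripper_force: 45.0
```

apply_moves --commands '[[[1,-0.0003,0.005,0,0],[1,0,0,0,0],[1,0,0,0,0]]]'

```text
t: 22.1
eef_pos: [0.6203, 0.1202, 0.0822]
ee_rot: [3.139, -0.004, -1.506]
force: [-2.6, -12.6, 8.6]
width: 0.03
gripper_force: 45.0
```

apply_moves --commands '[[[1,0.006,0.006,0,0],[1,0,0,0,0],[1,0,0,0,0],[1,0,0,0,0]]]'

```text
t: 22.5
eef_pos: [0.6204, 0.1202, 0.0822]
ee_rot: [3.137, -0.005, -1.506]
force: [-7.2, -16.7, 12.4]
width: 0.0296
gripper_force: 45.0
```

Run:
```python
from h import *
a=grab('top');b=grab('side');s=arm.get_state();print(s['eef_pos'],s['ee_rot'],s['force'],s['moment'])
o=np.zeros((600,800,3),np.uint8)
o[:450,:400]=cv2.resize(b['image'][150:330,160:320],(400,450),interpolation=cv2.INTER_CUBIC)
o[:450,400:]=cv2.resize(a['image'][150:290,140:300],(400,350),interpolation=cv2.INTER_CUBIC)[:450] if 0 else cv2.resize(a['image'][150:330,140:300],(400,450),interpolation=cv2.INTER_CUBIC)
cv2.imwrite('pics/fin.png',o)
```

```text
[0.62041264 0.12024009 0.08221519] [ 3.13680593 -0.00493947 -1.50636734] [ -6.66291536 -15.26425085  12.02786844] [-5.48047474  2.39158942  0.12291262]
```

View pics/fin.png

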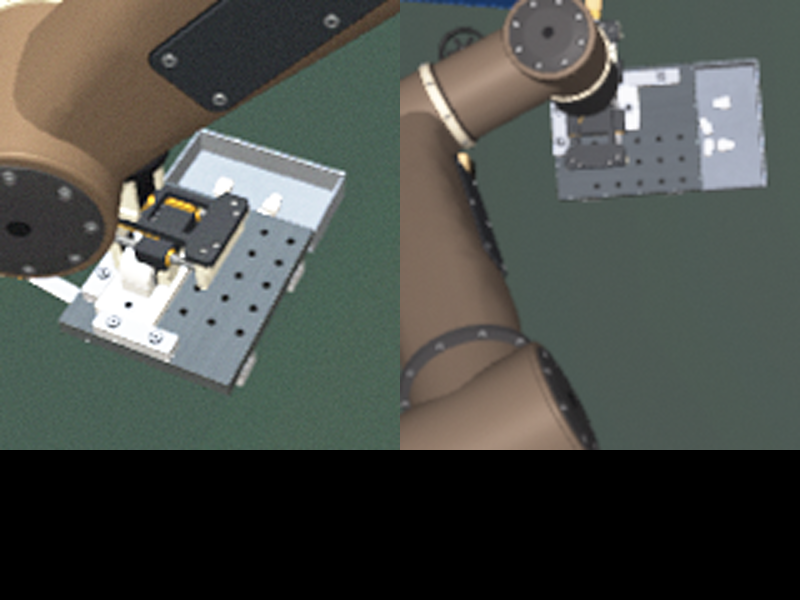

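The block sits against both bars in both views, and the gates are still in the tray. I'll add a bit more push toward the fence.

apply_moves --commands '[[[1,0.006,0,0,0],[1,0.005,0.002,0,0],[1,0,0,0,0],[1,0,0,0,0],[1,0,0,0,0],[1,0,0,0,0]]]'

```text
t: 23.2
eef_pos: [0.6206, 0.1202, 0.0823]
ee_rot: [3.133, -0.006, -1.507]
force: [-15.6, -15.3, 19.7]
width: 0.0299
gripper_force: 45.0
```

```bash
python3 -c "
from station import arm
print(arm.job_done())"
```

```text
the job is handed in; nothing more can be done
None
```

I handed the job in at about 23 s, but no verdict came back: all four gates are in the chip tray, the brush is back on the bench, and the block is held in the corner, pushed about 15 N each way by the wrist reading, part of which may be friction.

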